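Change the battery pack in a sloping charging dock

TASK

The black battery pack in the dock's sloping bay is finished: lift it out and set it down flat in the empty half of the yellow tray. Then take the blue pack from the black foam tray, put it in the bay and press it fully home, flush with the sloping face, and only then swing the red-knobbed lever fully over, away from the robot, to start the charge. Do not drop the packs, and leave everything else where it is.

Things in the scene. Friction and masses are not known exactly. Their poses are not given: they have to be found in the camera images.
- dock: Fixed grey base plate of the charging dock, 150 x 210 x 8 mm (y from -145 to +65 mm), which carries the sloping white bay block and the lever; origin on the table under the middle of the bay, x away from the robot.
- bay: The dock's white sloping block, 110 (x, uphill = dock's -y) x 120 (y = dock's x) mm, its face tilted 30 degrees to the dock's +y (the robot's left). Origin: centre of the recess, level with the face, 70 mm up; z points out, square to the face. Recess 35 (x) x 59 (y) mm: a pack goes in with its 56 mm side along y, 1.5 mm of play on each side, mouth chamfered 2 mm.
- carrier (a joint): Stiff green carrier plate in the recess: 0 when up (its top 14 mm below the face, so a pack set in stands 10 mm proud), 0.010 m when fully down (24 mm below the face, the pack then flush). It yields to more than 5 N (10 to 15 N is ample) and stays where it is pushed.
- done_pack: Finished black battery pack, 32 x 56 x 24 mm (x, y, z) with two thin steel strips across its top; origin: centre of its underside, z up out of its top. It starts standing loose in the bay, 10 mm proud of the sloping face.
- blue_pack: Blue battery pack to be charged, 32 x 56 x 24 mm (x, y, z) with two thin steel strips across its top; origin: centre of its underside, z up out of its top. It starts in one of the three pockets of the foam tray, its upper 12 mm free, 56 mm side along the tray's x. Either way round fits the bay.
- foam_tray: Fixed black foam tray 220 x 85 x 20 mm; three pockets 12 mm deep at x = -70, 0, +70 mm, for packs with their 56 mm side along x. Origin: centre of its underside.
- out_tray: Fixed yellow open tray for finished packs, 200 x 130 x 22 mm high, walls and floor 4 mm, parted by a divider at x = 0. Origin: centre of its underside.
- out_free (a point): Middle of the floor of the tray's empty half (94 x 122 mm inside), 4 mm above the table; axes as out_tray.
- start_lever (a joint): Toggle lever on the dock: 0 leaning towards the robot (off), 1.0 rad leaning away from it (on). It stays where it is left; about 1 N at the knob moves it.
- start_lever_tip (a point): Centre of the lever's red ball knob, 26 mm across, 70 mm from the pivot. The pivot lies at x = 0, y = -115, z = 30 mm of the dock and its axis is the dock's y; the knob moves in an arc towards the dock's +x.
- old_pack: Another black pack, 32 x 56 x 24 mm (x, y, z) with two thin steel strips across its top; origin: centre of its underside, z up out of its top, already lying in the other half of the yellow tray. Leave it.
- grey_pack_a: Grey pack, 32 x 56 x 24 mm (x, y, z) with two thin steel strips across its top; origin: centre of its underside, z up out of its top, in the foam tray. Leave it.
- grey_pack_b: Grey pack, 32 x 56 x 24 mm (x, y, z) with two thin steel strips across its top; origin: centre of its underside, z up out of its top, in the foam tray. Leave it.
- cleaner: White bottle with red cap, 50 mm across, 120 mm high, behind the dock; origin at the centre of its base. Leave it.
- tape: Yellow tape ring, 90 mm across, 24 mm high, in front of the dock; origin at the centre of its underside. Leave it.
- meter: Orange multimeter lying flat, 70 x 140 x 30 mm, in front of the dock; origin at the centre of its underside. Leave it.

How it is judged (in metres and radians):
On the way, in this order (a step that is already met when the one before it is completed fails the run):
1. the finished black pack lies flat and released in the empty half of the yellow tray (x of done_pack in the frame of out_free between -0.034 and 0.034 m and y of done_pack in the frame of out_free between -0.05 and 0.05 m and z of done_pack in the frame of out_free below 0.004 m and angle between done_pack's own z axis and vertical below 0.12 rad and linear speed of done_pack below 0.02 m/s and contact force between the fingers and done_pack below 0.1 N), for 0.2 s.
2. the blue pack is pressed flush in the bay, the lever still off (z of blue_pack in the frame of bay below -0.0222 m and x of blue_pack in the frame of bay between -0.004 and 0.004 m and y of blue_pack in the frame of bay between -0.004 and 0.004 m and angle between the z axis of blue_pack and the z axis of bay, either way round below 0.08 rad and value of joint start_lever below 0.4 rad), for 0.2 s.
3. the lever is swung over (value of joint start_lever above 0.85 rad), for 0.1 s.
At the end, for the whole second after the job is handed in: The black pack lies flat (within 0.12 rad), released and at rest on the floor of the empty half of the yellow tray; the blue pack is in the bay, square to the face within 0.08 rad and its top no more than 1.8 mm proud of it, released and at rest; the lever is past 0.85 rad of its 1.0 rad (all of step 1 and z of blue_pack in the frame of bay below -0.0222 m and x of blue_pack in the frame of bay between -0.004 and 0.004 m and y of blue_pack in the frame of bay between -0.004 and 0.004 m and angle between the z axis of blue_pack and the z axis of bay, either way round below 0.08 rad and value of joint start_lever above 0.85 rad and contact force between the fingers and blue_pack below 0.1 N and linear speed of blue_pack below 0.02 m/s); the robot touches nothing.
It fails at once if a bystander (grey packs, other black pack, bottle, tape, meter) is moved more than 20 mm (distance of any of grey_pack_a, grey_pack_b, old_pack, cleaner, tape, meter from where it was at the start of the episode above 0.02 m).
It fails at once if a pack is dropped (falling free at more than 0.7 m/s, a drop of 25 mm) ((linear speed of done_pack above 0.7 m/s and contact force between the fingers and done_pack below 0.05 N) or (linear speed of blue_pack above 0.7 m/s and contact force between the fingers and blue_pack below 0.05 N)).
It fails at once if the lever is swung past half before the blue pack is flush (value of joint start_lever above 0.5 rad and z of blue_pack in the frame of bay above -0.0195 m).
It also fails if it takes over 72 s, if anything falls off the work surface, if the arm or the gripper's body presses on something with over 40 N, if the wrist force passes 120 N, or if a joint passes its speed limit or range.

ROBOT

A 6-joint arm with a two-finger parallel gripper is mounted at the origin on the work surface. World frame = base frame: x ahead of the robot, y to its left, z up, the work surface at z = 0. Lengths are in m, angles in degrees, forces in N, time in s.
With the tool pointing down it reaches from about 0.35 to 0.875 m from the base axis. Payload 4.2 kg.
Tool frame: the origin (TCP) lies midway between the tips of the shut fingers; the grasp point (between the pads) lies 19 mm behind it; y points along the fingers, z is the direction in which the jaws open and shut, and the axes are right-handed (so a half turn about y gives the same grasp; the last joint's range is limited). The gripper opens to 87 mm and grips with 3 to 60 N. Pads are 19 mm wide; open, the fingers measure 117 mm over their backs; the gripper's body (75 mm by 190 mm) begins 51 mm behind the grasp point.
Start: joints at [-55.141, 22.042, 0.453, 0, -68.411, -14.817], TCP at [0.214, -0.587, 0.223] pointing down, gripper open.
Joint ranges: [-179.83, 179.83], [-69.29, 118.12], [-61.27, 80.66], [-181.25, 117.63], [-171.15, -9.14], [-177.46, 177.46]. Speed limits (degrees/s): [159.86, 159.86, 180, 180, 180, 180].

INTERFACE

Orientations are given as [roll, pitch, yaw] about the fixed x, y, z axes, in that order (R = Rz(yaw) Ry(pitch) Rx(roll)).
In Python, from workcell import env gives the robot as it stands. The module is installed in compiled form; this text tells all that it offers. Calls block until the motion is done:
- env.goto(position, orientation): joint-space move of the TCP to a pose.
- env.move_straight(position, rotation=None, rate=0.15, force_limit=None): straight line of the TCP; rotation=None keeps the orientation; rate is the mean speed in m/s. With force_limit (N) it stops when the force on the tool has changed by that much, and returns True; else False.
- env.set_joints(angles): joint-space move.
- env.gripper_to(opening, grasp_force=None): opening from 0.0 (shut) to 1.0 (fully open); grasp_force is the grip in N (None keeps the last); returns when the fingers have stopped.
- env.dwell(seconds).
- env.inverse_kinematics(position, orientation): joint angles nearest the present ones, or None.
- env.read_state(): the state.
- env.grab_frame(name): name is "scene" or "top" or "wrist"; returns a dict with "image" (384x512x3 uint8, blue, green, red), "fx", "fy", "cx", "cy" (pixels), "position" and "orientation" of the camera in the world. Camera axes: x right, y up, looking along -z (the intrinsics and any distortion apply to the point x, -y, -z); pixel columns grow to the right and rows downward; lengths in m; the calibration is good to about 2 mm. A picture is of the moment at which its call begins. There is no depth.
A pose or a line that the arm cannot do raises env.Unreachable and nothing moves.
- env.close_job(): hands the job in, once; it reports no verdict.
Trained networks look in a picture, given as the dict that the camera call returned (one of the last four; its "shot" number tells which), for a name from the list of things; names that differ only in an ending like _2 or _b are one class to them, and where a whole thing is asked for, a point or a joint stands for the part that bears it (a point fixed in the world has none). Each returns a list of dicts, best first, with "score" (0 to 1); they miss things now and then, are a little off and sometimes report something else, mostly with a low value. They report only what shows in the picture. A call takes as long as a camera call.
- env.search_frame(picture, thing): "xyz" ([x, y, z] in m, in world coordinates, good to about 4 mm: the middle of the surface that is visible of it).
- env.trace(picture, thing): "mask" (384x512 bool, what is visible of it).
The state is a dict: "clock": time; "joint_positions": joint angles; "qvel": joint speeds; "joint_torque": joint torques, N m; "position": TCP position; "tool_rot": TCP orientation; "force": force on the tool from outside, world axes, zero at the start; "wrist_torque": the same for the moment, N m; "opening": opening from 0.0 (shut) to 1.0 (fully open).
Only numpy, scipy, OpenCV 4.12 (cv2) and the standard library are available. Lean on these libraries where they do the work, as an engineer would, in place of code of your own. Each camera call takes 0.05 s, during which the arm holds its last target. There are 200 camera calls.

## Working session

There is one attempt and no reset: what is moved stays moved. The work goes in short steps, each a Python script; the robot and the scene stay as the last script left them, time stands still between calls to the robot, and variables do not carry over. Pictures are saved under pics/ and viewed, about 8 in all and at most 12, crops included, and the job is handed in when it is done.

```bash
mkdir -p pics; python3 - <<'E'
from workcell import env
import cv2,numpy as np
fs={n:env.grab_frame(n) for n in("top","scene")}
for n,f in fs.items():
    cv2.imwrite(f"pics/{n}0.png",f["image"]); print(n,f["fx"],f["cx"],f["cy"],f["position"],f["orientation"],[k for k in f])
    for t in["done_pack","blue_pack","bay","dock","foam_tray","out_tray","start_lever_tip","grey_pack_a","cleaner","tape","meter"]:
        print(t,[(np.round(d["xyz"],3).tolist(),round(d["score"],2)) for d in env.search_frame(f,t)[:3]])
s=env.read_state();print(s)
E
```

```text
top 366.805148429256 255.0222025021866 193.11214297222097 [ 4.57206226e-01 -1.93315080e-04  8.97944807e-01] [  8.63483745  -0.82445667 -89.60361528] ['image', 'fx', 'fy', 'cx', 'cy', 'position', 'orientation', 'shot']
done_pack [([0.616, 0.021, 0.075], 0.78), ([0.536, -0.284, -0.002], 0.54), ([0.435, -0.074, 0.031], 0.27)]
blue_pack [([0.607, 0.284, 0.03], 0.73)]
bay [([0.616, 0.002, 0.075], 0.79)]
dock [([0.61, -0.022, 0.038], 0.66)]
foam_tray [([0.54, 0.298, 0.021], 0.66)]
out_tray [([0.536, -0.28, 0.0], 0.94)]
start_lever_tip [([0.604, -0.097, 0.102], 0.53)]
grey_pack_a [([0.47, 0.311, 0.033], 0.92), ([0.544, 0.296, 0.035], 0.63)]
cleaner [([0.743, -0.214, 0.078], 0.62), ([0.473, 0.314, 0.036], 0.42)]
tape [([0.418, 0.088, 0.022], 0.59), ([0.542, 0.299, 0.02], 0.5)]
meter [([0.435, -0.076, 0.03], 0.86)]
scene 479.9990599068057 251.68032972089347 198.55390647844598 [ 1.02327732 -0.68417422  0.63933933] [55.44903155  0.39964707 33.02530043] ['image', 'fx', 'fy', 'cx', 'cy', 'position', 'orientation', 'shot']
done_pack [([0.622, 0.018, 0.084], 0.59)]
blue_pack [([0.615, 0.274, 0.032]
[... 433 characters left out ...]
[0.762, -0.24, 0.066], 0.31)]
{'clock': 1.2, 'joint_positions': array([-5.51414767e+01,  2.20404498e+01,  4.53665061e-01, -9.19080578e-04,
       -6.84105807e+01, -1.48162436e+01]), 'qvel': array([ 0.00784715, -0.14308393, -0.0747955 , -0.02026935,  0.04990553,
       -0.05411108]), 'joint_torque': array([ 3.92479860e-04, -3.90475559e+01,  1.87617767e+01,  4.22436878e+00,
        1.54425966e-02, -1.32794358e-05]), 'position': array([ 0.21421686, -0.58712849,  0.22256777]), 'tool_rot': array([-9.00023284e+01, -1.49991214e-03,  2.00419416e+01]), 'force': array([ 0.39626977, -0.74249247, -0.21049459]), 'wrist_torque': array([ 0.00785464, -0.00943996, -0.00883261]), 'opening': 1.000590675061984}
```

View pics/top0.png

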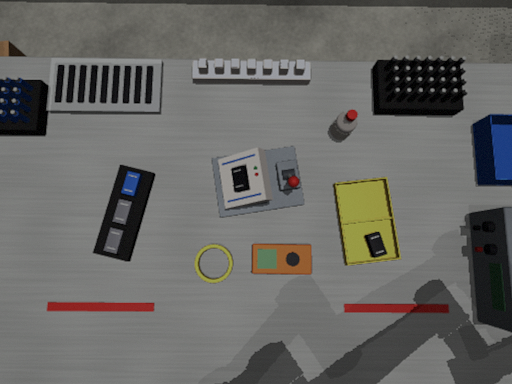

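View pics/scene0.png

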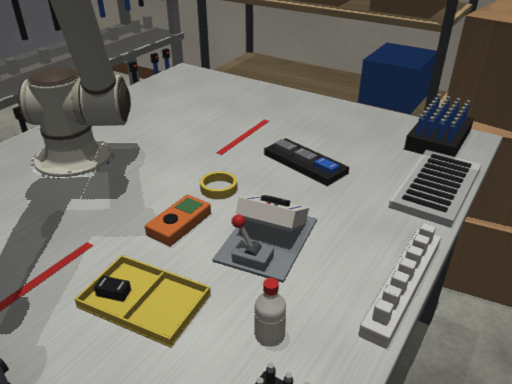

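The top view shows the dock at about (258,181), yawed some 7°, with the lever knob at (293,182). The blue pack is at (131,183), in the far pocket. The free half of the yellow tray is the far one, around (363,200). Next I'll get yaws and centres from the masks.

```bash
cat > h.py <<'E'
from workcell import env
import cv2,numpy as np
from scipy.spatial.transform import Rotation as Ro
def rays(f,uv):
    uv=np.atleast_2d(uv).astype(float)
    d=np.c_[(uv[:,0]-f["cx"])/f["fx"],-(uv[:,1]-f["cy"])/f["fy"],-np.ones(len(uv))]
    return Ro.from_euler("xyz",f["orientation"],degrees=True).apply(d)
def onplane(f,uv,p0,n=(0,0,1)):
    d=rays(f,uv);o=np.array(f["position"]);n=np.array(n,float)
    return o+d*(((np.array(p0)-o)@n)/(d@n))[:,None]
def proj(f,P):
    c=Ro.from_euler("xyz",f["orientation"],degrees=True).inv().apply(np.atleast_2d(P)-np.array(f["position"]))
    return np.c_[f["cx"]+f["fx"]*c[:,0]/-c[:,2],f["cy"]-f["fy"]*c[:,1]/-c[:,2]]
def rect(f,mask,p0,n=(0,0,1),R=np.eye(3)):
    """min-area rect of mask pixels on a plane, in plane axes R[:, :2]: centre(world), sizes, angle"""
    cs=max(cv2.findContours(mask.astype(np.uint8),0,cv2.CHAIN_APPROX_NONE)[0],key=cv2.contourArea)[:,0]
    P=onplane(f,cs,p0,n);q=((P-np.array(p0))@R[:,:2]*1000).astype(np.float32)
    (c,s,a)=cv2.minAreaRect(q)
    return np.array(p0)+R[:,:2]@np.array(c)/1000,np.round(s,1),round(a,2)
def bayR(yaw):
    s,c=.5,3**.5/2
    return Ro.from_euler("z",yaw,degrees=True).as_matrix()@np.array([[0,1,0],[-c,0,s],[s,0,c]])
def tool(approach,jaw):
    a=np.array(approach)/np.linalg.norm(approach);j=np.array(jaw)/np.linalg.norm(jaw)
    return Ro.from_matrix(np.c_[np.cross(a,j),a,j]).as_euler("xyz",degrees=True)
E
python3 - <<'E'
from h import *
f=env.grab_frame("top")
def go(t,z):
    for d in env.trace(f,t)[:2]:
        c,s,a=rect(f,d["mask"],[0,0,z]); print(t,round(d["score"],2),d["mask"].sum(),np.round(c,4),s,a)
go("dock",.008);go("foam_tray",.02);go("out_tray",.022);go("blue_pack",.032);go("grey_pack_a",.032)
R=bayR(7.4);n=R[:,2];p0=np.array([.607,.015,.07])
for t,h in(("bay",0),("done_pack",.010)):
    for d in env.trace(f,t)[:1]:
        c,s,a=rect(f,d["mask"],p0+h*n,n,R);print(t,d["score"],np.round(c,4),np.round(c-h*n,4),s,a)
im=cv2.resize(f["image"][130:270,80:420],None,fx=2.35,fy=2.35,interpolation=cv2.INTER_CUBIC);cv2.imwrite("pics/top1.png",im)
E
```

```text
foam_tray 0.58 2351 [0.5414 0.299  0.02  ] [ 92.3 220.6] 76.48
out_tray 0.9 4360 [ 0.5264 -0.2799  0.022 ] [203.5 138.8] 6.93
blue_pack 0.65 370 [0.608  0.2815 0.032 ] [38.9 57.4] 75.13
grey_pack_a 0.85 354 [0.5407 0.2989 0.032 ] [37.2 56.1] 77.29
grey_pack_a 0.36 4642 [ 0.6212 -0.0176  0.032 ] [153.2 203.4] 9.13
bay 0.87 [0.6166 0.0149 0.0708] [0.6166 0.0149 0.0708] [127.6 126.8] 2.12
done_pack 0.81 [0.615  0.0226 0.0778] [0.6156 0.0177 0.0691] [41.6 58.9] 4.83
```

```bash
python3 - <<'E'
from h import *
R=bayR(8);n=R[:,2];p=np.array([.6156,.0177,.07])
for s in(1,-1):
    o=tool(-n,s*R[:,0]);q=env.inverse_kinematics(p+.14*n,o);print(s,o,q)
o=tool(-n,-R[:,0])
env.goto(p+.14*n,o);env.dwell(.2)
f=env.grab_frame("wrist");s=env.read_state()
print(s["clock"],s["position"],s["tool_rot"],s["joint_positions"],f["position"],f["orientation"],f["fx"],f["cx"],f["cy"])
cv2.imwrite("pics/w1.png",f["image"])
for t in("done_pack","bay"):
    for d in env.trace(f,t)[:1]:
        h=.01*(t=="done_pack")
        c,sz,a=rect(f,d["mask"],p+h*n,n,R);print(t,d["score"],np.round(c-h*n,4),sz,a)
E
```

```text
1 [-6.00000000e+01  1.27222187e-14 -1.72000000e+02] [ 35.0229873   25.57349717 -14.65500081  28.86868288 -67.30223435
  47.49489594]
-1 [-1.20000000e+02 -1.27222187e-14  8.00000000e+00] [  35.0229873    25.57349717  -14.65500081   28.86868288  -67.30223435
 -132.50510406]
4.625 [0.6059265  0.08655007 0.19127631] [-1.19998113e+02 -1.30631474e-03  7.95603806e+00] [  34.97832551   25.57092218  -14.65305671   28.86734683  -67.30382461
 -132.50262276] [0.51800088 0.15680212 0.33348604] [-16.45839669  29.98285006  97.92359706] 272.28189593365454 249.19449351641475 191.8318892149714
done_pack 0.79 [0.616  0.0218 0.0677] [31.3 58.2] 1.05
bay 0.83 [0.6173 0.0212 0.0681] [111.4 123.5] 0.98
```

View pics/w1.png

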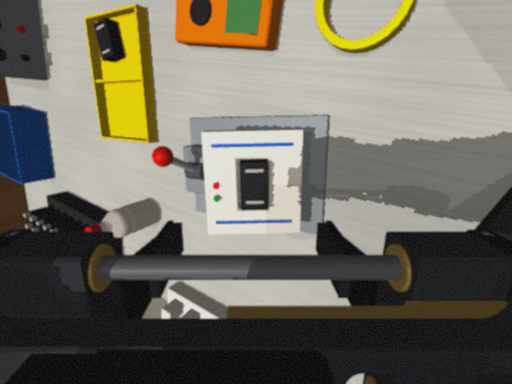

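The pack is at (254,184) and the block spans (202,130)–(303,234), so the sizes match. I'll refine by fitting a box silhouette, which corrects for the side walls that are visible.

```bash
cat >> h.py <<'E'
from scipy.optimize import minimize
K=4
def hullmask(f,P):
    m=np.zeros((384,512),np.uint8);h=cv2.convexHull(proj(f,P).astype(np.float32))
    b=cv2.fillPoly(np.zeros((384*K,512*K),np.uint8),[np.round((h+.5)*K).astype(int)],255)
    return cv2.resize(b,(512,384),interpolation=cv2.INTER_AREA)/255.
def fitbox(f,mask,pts,x0):
    """pts(x,y,yaw)->hull points; returns fitted parameters and 1-IoU"""
    m=mask.astype(float)
    def cost(v):
        b=hullmask(f,pts(*v));return 1-np.minimum(m,b).sum()/np.maximum(m,b).sum()
    S=np.array([x0]+[np.array(x0)+np.eye(3)[i]*[.005,.005,4][i] for i in range(3)])
    r=minimize(cost,x0,method="Nelder-Mead",options=dict(initial_simplex=S,xatol=1e-4,fatol=1e-4,maxiter=150))
    return r.x,r.fun
def box(sx,sy,z0,z1):return np.array([[a*sx/2,b*sy/2,z] for a in(-1,1) for b in(-1,1) for z in(z0,z1)])
def packbay(x,y,w):return np.array([x,y,.07])+box(.032,.056,0,.010)@bayR(w).T
def bayface(x,y,w):return np.array([x,y,.07])+box(.110,.120,-.03,0)@bayR(w).T
def packflat(z0,z1):return lambda x,y,w:np.array([x,y,0])+box(.032,.056,z0,z1)@Ro.from_euler("z",w,degrees=True).as_matrix().T
E
python3 - <<'E'
from h import *
for nm in("wrist","top"):
    f=env.grab_frame(nm)
    for t,P in(("done_pack",packbay),("bay",bayface)):
        d=env.trace(f,t)
        if d:print(nm,t,round(d[0]["score"],2),*fitbox(f,d[0]["mask"],P,[.616,.02,8.]))
    # dark blob fit of the pack by colour
    if nm=="wrist":
        m=(f["image"].max(2)<60).astype(np.uint8);n_,l,st,_=cv2.connectedComponentsWithStats(m)
        i=l[195,254];print(st[i]);print(fitbox(f,cv2.morphologyEx((l==i).astype(np.uint8),3,np.ones((7,7))),packbay,[.616,.02,8.]))
E
```

```text
wrist done_pack 0.95 [0.61602318 0.0233248  9.26727928] 0.03460318703261411
wrist bay 0.68 [0.61712485 0.02194436 9.31181967] 0.15709751054765775
[ 240  160   28   49 1123]
(array([0.61660833, 0.02248803, 7.94398349]), np.float64(0.09145889672623575))
top done_pack 0.88 [0.61634912 0.02035125 7.19950457] 0.08372412215486669
top bay 0.95 [0.61752801 0.01967278 8.77753649] 0.2111888366118413
```

```bash
python3 - <<'E'
from h import *
W=8.6;p=np.array([.6165,.0220,.07]);R=bayR(W);n=R[:,2];o=tool(-n,-R[:,0])
rel=lambda:np.round((env.read_state()["position"]-p)@R*1000,2)
env.gripper_to(.62,30)
env.move_straight(p+.03*n,o,rate=.12)
hit=env.move_straight(p-.003*n,rate=.02,force_limit=5)
print(hit,rel(),env.read_state()["force"])
h=(env.read_state()["position"]-p)@n
env.move_straight(p+(h+.0015)*n,rate=.02)
b=rel();env.gripper_to(0,30);s=env.read_state();print(b,rel(),s["opening"]*87,s["force"],s["wrist_torque"],s["clock"])
f=env.grab_frame("wrist");cv2.imwrite("pics/w2.png",f["image"])
E
```

```text
True [ 0.04 -0.02  0.38] [-0.6957513   0.53912993  3.40326254]
[-0.09 -0.09  1.7 ] [-0.16 -0.    1.76] 31.76513117327293 [ 0.18697761  1.28786946 -1.2415224 ] [1.21476726 0.13032892 0.05884618] 9.0667
```

View pics/w2.png

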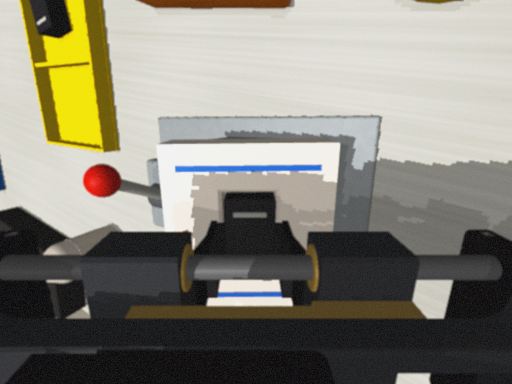

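The grip is good: 31.8 mm between the pads, and the face height agrees within 0.4 mm. The pack's near edge is at row ~191, columns 225–275, which I'll use as a reference for the blue pack. Next I carry it to the yellow tray.

```bash
python3 - <<'E'
from h import *
W=8.6;p=np.array([.6165,.0220,.07]);R=bayR(W);n=R[:,2]
env.move_straight(p+.04*n,rate=.06)
s=env.read_state();print(s["opening"]*87,s["force"])
env.move_straight(p+.13*n,rate=.2)
t=np.array([.579,-.274,0]);a=np.radians(7);o=tool([0,0,-1],[-np.sin(a),np.cos(a),0])
env.goto(t+[0,0,.15],o)
f=env.grab_frame("wrist");cv2.imwrite("pics/w3.png",f["image"])
env.move_straight(t+[0,0,.035],rate=.15)
hit=env.move_straight(t+[0,0,.016],rate=.02,force_limit=2.5)
s=env.read_state();print(hit,s["position"],s["force"],s["opening"]*87)
if hit:
    env.gripper_to(.6,30);env.move_straight(t+[0,0,.12],rate=.15)
    g=env.grab_frame("wrist");cv2.imwrite("pics/w4.png",g["image"])
    d=env.trace(g,"done_pack")
    for e in d[:3]:print(e["score"],fitbox(g,e["mask"],packflat(.004,.028),[.579,-.274,97.]))
print(env.read_state()["clock"])
E
```

```text
31.535434601477768 [ 0.83047313 -0.96796566 -1.34812307]
True [ 0.57891683 -0.27395497  0.01988878] [-0.13490564  0.43398337  4.22145386] 31.48767324508493
0.6 (array([ 0.57918596, -0.27303868, 96.83693909]), np.float64(0.04175573007981692))
15.1917
```

View pics/w4.png

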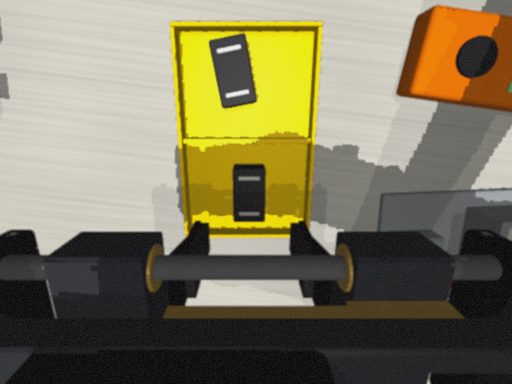

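The black pack lies in the free half (rows 165–220, column 249), and the fit puts it within 1 mm of the TCP where I released it. Now the blue pack: view from above, then grasp.

```bash
python3 - <<'E'
from h import *
s=env.read_state()["position"];env.move_straight(np.array([s[0],s[1],.2]),rate=.25)
a=np.radians(-13.5);o=tool([0,0,-1],[-np.sin(a),np.cos(a),0])
env.goto([.608,.2815,.2],o);env.move_straight([.608,.2815,.12],rate=.2);env.dwell(.1)
g=env.grab_frame("wrist");cv2.imwrite("pics/w5.png",g["image"])
for e in env.trace(g,"blue_pack")[:2]:print(e["score"],fitbox(g,e["mask"],packflat(.020,.032),[.608,.2815,76.5]))
for e in env.trace(g,"grey_pack_a")[:2]:print(e["score"],fitbox(g,e["mask"],packflat(.020,.032),[.54,.299,76.5]))
s=env.read_state();print(s["position"],s["clock"],s["joint_positions"])
E
```

```text
0.81 (array([ 0.60972477,  0.28785193, 76.01308582]), np.float64(0.040559035637205865))
0.68 (array([ 0.54203933,  0.30419763, 77.78137484]), np.float64(0.029097943731968057))
0.59 (array([ 0.54 ,  0.299, 76.5  ]), np.float64(1.0))
[0.60874876 0.28195495 0.12177075] 18.4583 [ 3.86380864e+01  3.07997236e+01 -2.61744821e-01  1.43256879e-02
 -5.87593789e+01 -1.42142455e+02]
```

View pics/w5.png

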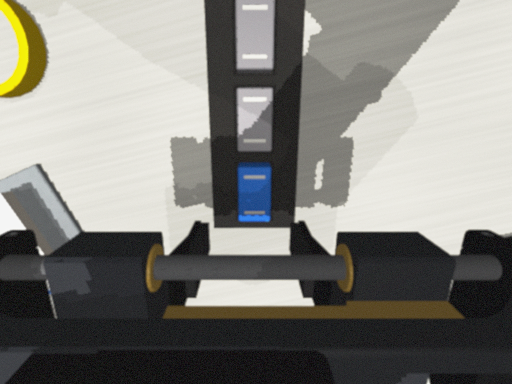

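The blue pack is at (254,192), next to the grey pack at a 69.6 mm pitch (70 expected). Grasp it and check its seat in the jaws.

```bash
python3 - <<'E'
from h import *
a=np.radians(-13.6);o=tool([0,0,-1],[-np.sin(a),np.cos(a),0]);t=np.array([.6097,.2878,0])
env.gripper_to(.62,30)
env.move_straight(t+[0,0,.06],o,rate=.15)
hit=env.move_straight(t+[0,0,.0237],rate=.03,force_limit=5);print(hit)
s=env.read_state();env.gripper_to(0,30);s2=env.read_state();print(s["position"],s2["position"],s2["opening"]*87,s2["force"])
env.move_straight(t+[0,0,.06],rate=.06)
env.move_straight(t+[0,0,.2],rate=.25)
s=env.read_state();print(s["opening"]*87,s["force"],s["clock"])
g=env.grab_frame("wrist");w2=cv2.imread("pics/w2.png")
cv2.imwrite("pics/w6.png",np.hstack([w2[130:260,150:370],g["image"][130:260,150:370]]))
c=slice(240,260)
print([int(x) for x in w2[180:220,c].mean((1,2))]);print([[int(v) for v in x] for x in g["image"][180:220,c].mean(1)])
E
```

```text
False
[0.60985672 0.28789666 0.02399418] [0.60966948 0.28773669 0.02377465] 31.391921717232513 [0.09618029 0.49397905 0.46503813]
31.571773401728347 [ 0.23128879 -0.80071241 -1.59875957] 22.65
[171, 170, 171, 171, 172, 171, 172, 171, 170, 163, 150, 115, 67, 28, 20, 22, 20, 22, 25, 26, 30, 32, 30, 32, 32, 31, 29, 31, 30, 30, 29, 43, 77, 103, 114, 118, 114, 84, 45, 29]
[[32, 34, 36], [32, 32, 34], [30, 32, 33], [34, 33, 33], [31, 33, 34], [32, 34, 35], [38, 40, 41], [44, 46, 47], [45, 48, 50], [52, 51, 51], [70, 52, 46], [86, 51, 32], [94, 51, 26], [93, 50, 21], [94, 52, 24], [94, 51, 24], [94, 51, 24], [94, 51, 24], [94, 51, 23], [96, 53, 22], [109, 59, 23], [131, 69, 28], [145, 76, 29], [153, 80, 33], [159, 84, 37], [160, 86, 37], [159, 86, 35], [160, 86, 36], [160, 86, 36], [160, 85, 36], [159, 85, 35], [156, 83, 35], [151, 80, 33], [141, 84, 59], [128, 110, 106], [124, 129, 130], [125, 133, 134], [124, 129, 130], [127, 118, 113], [134, 95, 78]]
```

View pics/w6.png

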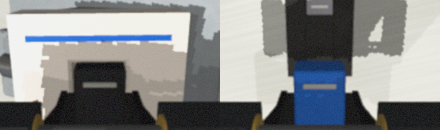

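The blue pack is held at 31.6 mm. Its strip is at row 215.8, against 214.5 for the black pack, so it sits about 0.9 mm farther along. I'll apply a small correction and insert.

```bash
python3 - <<'E'
from h import *
W=8.6;p=np.array([.6165,.0220,.07]);R=bayR(W);n=R[:,2];o=tool(-n,-R[:,0])
rel=lambda:np.round((env.read_state()["position"]-p)@R*1000,2)
T=lambda x,y,z:p+R@np.array([x,y,z])
env.goto(T(0,-.0006,.12),o);env.move_straight(T(0,-.0006,.03),rate=.12);env.dwell(.1)
f0=env.read_state()["force"]
hit=env.move_straight(T(0,-.0006,.0012),rate=.025,force_limit=6)
s=env.read_state();print(hit,rel(),(s["force"]-f0)@R,s["opening"]*87,s["clock"])
g=env.grab_frame("wrist");cv2.imwrite("pics/w7.png",g["image"])
E
```

```text
False [ 0.04 -0.45  1.46] [-0.68102913 -1.22618289  1.20194592] 31.515485579613024 25.8167
```

```bash
python3 - <<'E'
from h import *
W=8.6;p=np.array([.6165,.0220,.07]);R=bayR(W);n=R[:,2];o=tool(-n,-R[:,0])
rel=lambda:np.round((env.read_state()["position"]-p)@R*1000,2)
T=lambda x,y,z:p+R@np.array([x,y,z])
env.gripper_to(.6);env.move_straight(T(0,0,.035),rate=.1);env.gripper_to(0,30)
env.dwell(.1);f0=env.read_state()["force"]
h1=env.move_straight(T(0,0,.006),rate=.03,force_limit=3);print(h1,rel())
h2=env.move_straight(T(0,0,-.002),rate=.02,force_limit=22)
s=env.read_state();print(h2,rel(),(s["force"]-f0)@R,s["clock"])
env.move_straight(T(0,0,.07),rate=.15)
g=env.grab_frame("wrist");cv2.imwrite("pics/w8.png",g["image"])
for e in env.trace(g,"blue_pack")[:1]:print(e["score"],fitbox(g,e["mask"],lambda x,y,w:np.array([x,y,.07])+box(.032,.056,-.0001,0)@bayR(w).T,[.6165,.022,8.6]))
for nm in("top","wrist"):
    q=env.grab_frame(nm);print([(np.round(d["xyz"],3),round(d["score"],2)) for d in env.search_frame(q,"start_lever_tip")[:2]])
print(proj(g,T(0,0,0)))
E
```

```text
True [ 0.01 -0.35  8.45]
True [ 0.09 -0.09  0.34] [ 0.57169242 -0.33460578  3.60673648] 29.5167
0.9 (array([ 0.61497377,  0.02287772, 10.15999184]), np.float64(0.1676663021654301))
[(array([ 0.579, -0.272,  0.028]), 0.65)]
[(array([ 0.615, -0.092,  0.096]), 0.73)]
[[249.3961973  202.00332714]]
```

View pics/w8.png

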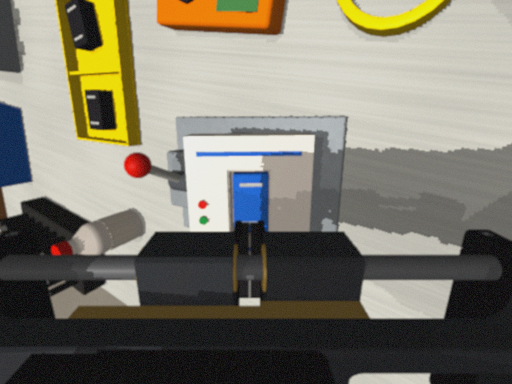

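The blue pack is flush: pressing stopped at +0.34 mm with 22 N, the same height at which the fingers met the face earlier. The black pack stays in its half at (100,110) and the lever knob is at (137,165), still off. Now the lever.

```bash
python3 - <<'E'
from h import *
W=8.6;Rz=Ro.from_euler("z",W,degrees=True).as_matrix();D=lambda x,y,z:np.array([.6165,.022,0])+Rz@np.array([x,y,z])
dk=lambda:np.round(Rz.T@(env.read_state()["position"]-[.6165,.022,0]),4)
o=tool([0,0,-1],Rz[:,1])
s=env.read_state()["position"];env.move_straight(s+[0,0,.06],rate=.2)
env.goto(D(-.088,-.113,.2),o);env.move_straight(D(-.088,-.113,.08),rate=.15);env.dwell(.1)
hit=env.move_straight(D(.022,-.113,.08),rate=.06,force_limit=12)
s=env.read_state();print(hit,dk(),s["force"],s["clock"])
env.move_straight(D(-.02,-.113,.08),rate=.15);env.move_straight(D(-.06,-.113,.2),rate=.2)
env.goto(D(-.15,-.2,.25),o)
fs=[]
for nm in("scene","top"):
    q=env.grab_frame(nm);cv2.imwrite(f"pics/{nm}9.png",q["image"])
    fs.append(q["image"][110:310,60:360] if nm=="scene" else q["image"][120:270,200:425])
    print([(np.round(Rz.T@(np.array(d["xyz"])-[.6165,.022,0]),3),round(d["score"],2)) for d in env.search_frame(q,"start_lever_tip")[:2]])
    if nm=="top":
        for th in(-.5,.3,.5):print(th,proj(q,D(.07*np.sin(th),-.115,.03+.07*np.cos(th))))
cv2.imwrite("pics/fin.png",np.hstack([cv2.resize(x,(400,267),interpolation=2) for x in fs]))
E
```

```text
True [ 0.0121 -0.113   0.0784] [-1.89147765 -0.59185047  0.75398386] 34.275
[(array([-0.189, -0.306,  0.031]), 0.28)]
[(array([0.043, 0.054, 0.009]), 0.47)]
-0.5 [[293.44570883 184.28541283]]
0.3 [[289.90964866 160.27301233]]
0.5 [[288.75775764 155.35233266]]
```

View pics/fin.png

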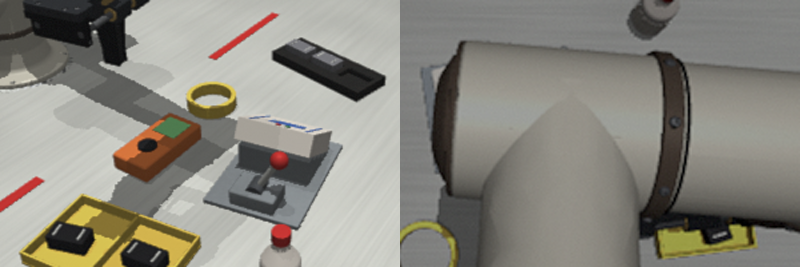

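```bash
python3 - <<'E'
from h import *
W=8.6;Rz=Ro.from_euler("z",W,degrees=True).as_matrix();D=lambda x,y,z:np.array([.6165,.022,0])+Rz@np.array([x,y,z])
q=env.grab_frame("scene")
def red(im):
    b,g,r=[c.astype(int) for c in cv2.split(im)];m=((r>90)&(g<.35*r)&(b<.35*r)).astype(np.uint8)
    n,l,s,c=cv2.connectedComponentsWithStats(m);return [(np.round(c[i],1),s[i,4]) for i in range(1,n) if 60<s[i,4]<400]
print(red(cv2.imread("pics/scene0.png")),red(q["image"]))
for th in(-.5,.3,.4,.5):print(th,proj(q,D(.07*np.sin(th),-.115,.03+.07*np.cos(th))))
for n in("out_tray","done_pack","cleaner","tape","meter"):print(n,[np.round(d["xyz"],3) for d in env.search_frame(q,n)[:2]])
s=env.read_state();print(s["clock"],s["force"])
E
```

```text
[(array([241.9, 137.1]), np.int32(188)), (array([238.3, 219.5]), np.int32(88)), (array([270.6, 283.3]), np.int32(125)), (array([  6.5, 301.6]), np.int32(104))] [(array([241.9, 137.1]), np.int32(188)), (array([269. , 228.7]), np.int32(111)), (array([270.6, 283.5]), np.int32(130))]
-0.5 [[235.54284957 220.50437364]]
0.3 [[261.92686783 225.3611606 ]]
0.4 [[265.19719863 227.28055514]]
0.5 [[268.3331487  229.44235044]]
out_tray [array([ 0.528, -0.295,  0.004]), array([0.479, 0.309, 0.031])]
done_pack [array([ 0.586, -0.281,  0.033])]
cleaner [array([ 0.763, -0.24 ,  0.065])]
tape [array([0.429, 0.076, 0.016]), array([ 0.584, -0.28 ,  0.031])]
meter [array([ 0.448, -0.093,  0.028])]
36.5167 [-0.17307981 -0.29362113  0.03357023]
```

```bash
python3 -c "
from workcell import env
env.close_job()"
```

```text
the job is handed in; nothing more can be done
```

I finished the task and handed it in at about 37 s of the 72 s allowed. `close_job` gave no verdict, so the results below rest on my own checks.

- **Black pack:** I lifted it from the bay and set it down in the far, empty half of the yellow tray. The close-up fit put it at (0.579, -0.273), within 1 mm of where I released it.
- **Blue pack:** I took it from the far foam pocket. It went into the bay without hitting the 6 N stop, and I then pressed it with shut fingers. Pressing stopped on the 22 N limit at +0.34 mm, the same height at which the fingers had met the face earlier (+0.38 mm), so it is flush.
- **Lever:** I swung it over only after the pack was flush. The push hit its 12 N limit with the fingers where a fully-over lever should stop them. In the last scene picture the knob was at (269, 229), against (268, 229) predicted for full travel.
- **Bystanders:** The bottle, tape and meter read within about 5 mm of their starting positions. I did not re-measure the grey packs or the other black pack; they look in place in the pictures. The arm was clear of everything, with wrist force near zero.

**Checks that failed or disagreed:**
- Measured by how far the knob moved in the image, the lever comes out at about 0.93 rad instead of 1.0, still above the 0.85 needed.
- The knob detector found only false hits in the final pictures, because the arm blocked the top view. I located the knob by its colour instead.
- The fit of the blue pack after pressing was poor (IoU 0.83) because the gripper hid part of it, so I relied on the pressing height.

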